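# Set up a tube for soldering: vee block and firebrick screen

### The arm

A 7-joint arm with a two-finger parallel gripper is mounted at the origin on the work surface. World frame = base frame: x ahead of the robot, y to its left, z up, the work surface at z = 0. Lengths are in m, angles in rad, forces in N, time in s.
With the tool pointing down it reaches from about 0.4 to 0.9 m from the base axis. Payload 5.5 kg.
Tool frame: the origin (TCP) lies midway between the tips of the shut fingers; the grasp point (between the pads) lies 19 mm behind it; z points along the fingers, y is the line along which they close (so a half turn about z gives the same grasp; the last joint's range is limited). The gripper opens to 92 mm and grips with 3 to 60 N. Pads are 19 mm wide; open, the fingers measure 130 mm over their backs; the gripper's body (75 mm by 190 mm) begins 47 mm behind the grasp point.
Start: joints at [-0.997, 0.501, -0.427, 1.55, 0.221, 1.138, -0.21], TCP at [0.199, 0.619, 0.227] pointing down, gripper open.
Joint ranges: [-2.88, 2.88], [-0.31, 2.03], [-1.54, 1.56], [0.2, 2.42], [-1.41, 4.55], [0.19, 2.02], [-2.57, 2.57]. Speed limits (rad/s): [2.57, 2.57, 3.14, 3.14, 3.14, 3.14, 3.14].

### API

Orientations are given as a unit quaternion [w, x, y, z].
In Python, from rig import * gives the robot as it stands.
- The arm moves only by the tool jog_arm, never from a script. Its argument "targets" is a list that holds one entry, the list of rows, each a list of 7 numbers: the turn, a rotation vector about the tool's x, y, z in units of 8 degrees (1.0 is 8 degrees), then the shift along the tool's x, y, z in units of 40 mm (1.0 is 40 mm), then the opening, from 0 (shut) to 1 (fully open). In form: [[[rx, ry, rz, x, y, z, claw], ...]]. A call has exactly 8 rows; each row shifts and turns the commanded pose from where the row before left it, along the tool's axes as they then stand; what a row does not reach is not made up. A row lasts 1/10 s, in which the tool goes at most 50 mm and 8.59 degrees, less where a joint would pass 70% of its speed; a pose out of reach is approached as far as the arm can. A call is refused whole if a number of a shift passes 1 or a number of a turn 1, either way. A call with a gripper value outside its range is refused whole. The fingers move at their own pace and stop on an object; "newtons" is the grip in N (left out, the last holds). Time passes only in rows, so rows that do not move let the fingers close, or fill a call up. It gives the time, the measured TCP pose, the force, the opening and the grip force at its end, in the units of the state.
- state(): the state, without advancing time (a new reading comes with each control period).
- capture(name): name is "scene" or "top"; returns the picture (480x640x3 uint8, red, green, blue); there is no depth.
- calibration(name): a dict with "K" (3x3 intrinsics, pixels), "extrinsics" (4x4, takes a point from camera to world coordinates). Camera axes: x right, y up, looking along -z (the intrinsics and any distortion apply to the point x, -y, -z); pixel columns grow to the right and rows downward; lengths in m; the calibration is good to about 2 mm. A picture is of the moment at which its call begins. calibration takes no time and is no camera call.
- job_done(): hands the job in; it is judged then, once.
Trained networks look in the newest picture that a camera, given by its name, has taken for a name from the list of things; names that differ only in an ending like _2 or _b are one class to them, and where a whole thing is asked for, a point or a joint stands for the part that bears it (a point fixed in the world has none). Each returns a list of dicts, best first, with "confidence" (0 to 1); they miss things now and then, are a little off and sometimes report something else, mostly with a low value. They report only what shows in the picture. A call takes as long as a camera call. They do not tell look-alikes from the thing itself.
- boxes_of(query, camera): "position" ([x, y, z] in m, in the coordinates of the camera as it stood for that picture, good to about 4 mm: the middle of the surface that is visible of it).
The state is a dict: "time_s": time; "joint_pos": joint angles; "qd": joint speeds; "tau": joint torques, N m; "ee_pos": TCP position; "orientation": TCP orientation; "wrist_force": force on the tool from outside, world axes, zero at the start; "ft_torque": the same for the moment, N m; "grip_width": finger opening in m; "grasp_force": force on a finger pad.
Only numpy, scipy, OpenCV 4.12 (cv2) and the standard library are available. Lean on these libraries where they do the work, as an engineer would, in place of code of your own. Each camera call takes 0.05 s, during which the arm holds its last target. There are 200 camera calls.

### The job

Get the soldering bench ready: roll the brass tube along the steel plate into the vee without lifting it, let go so that it settles square and roughly centred along the vee by itself, and only then swing the red-handled clamp arm over until its pad is down on the tube. Pick up every toppled firebrick, before or after, and stand it on end on the grey soldering board as a heat screen, fully on the board. Leave the other things on the bench as they are.

Things in the scene. Friction and masses are not known exactly. Their poses are not given: they have to be found in the camera images.
- veeblock: steel vee block and roll-on plate in one piece, fixed. Origin on the bench under the vee's bottom line, mid-width; z up, +x rolling direction (plate to vee, roughly away from the robot), y along the vee (180 mm wide). Vee 90 degrees: bottom at x 0, z 10 mm; near flank up to the plate's edge (x -20, z 30), far flank rises on as backstop to x 40, z 50; behind it a block to x 95, z 40
- plate (a point): on the flat plate's top face, at x -90, y 0, z 30 mm in the vee block's frame (same axes). The plate runs from x -160 to -20, y -90 to 90 in that frame; a 6 mm high, 6 mm thick lip runs along its near edge (x -160 to -154)
- vee (a point): where the tube's centre comes to lie when it rests centred in the vee: x 0, y 0, z 32.6 mm in the vee block's frame
- tube: brass tube, 32 mm outside diameter, 130 mm long, 0.2 to 0.35 kg, dark bore at its ends. Origin at its centre, y axis along the tube; x and z turn as it rolls. It starts lying on the plate across the rolling direction
- clamp (a joint): angle of the clamp arm (rad): 0 = level, rubber pad just touching the tube seated in the vee; 1.57 = upright; up to 2.05 = leaning back, away from the vee. Starts open, 1.6 to 1.95. Stiff hinge (0.09 N m): stays where it is left
- hinge (a point): mid-point of the clamp's hinge line, which is parallel to the vee's y; x 60, z 64 mm in the vee block's frame. Two blue hinge cheeks beside it (x 51 to 73, y 15 to 25 and -15 to -25) reach z 76
- handle (a point): middle of the upper (when closed) face of the clamp arm's red handle, 88 mm from the hinge line, 7 mm above the arm's mid-plane; open, this face looks away from the vee. -x along the arm from hinge to end, z out of this face. Handle 34 mm long (71 to 105 mm from the hinge), 26 wide, 14 thick; steel arm 24 wide, 12 thick; pad on the other face, 60 mm from the hinge
- board: grey soldering board, a fixed slab 120 x 300 mm, 12 mm thick. Origin at the centre of its underside, z up, y along the 300 mm side
- brick1: cream firebrick, 50 x 50 x 100 mm, 0.1 to 0.2 kg, lying on the bench at the start; origin at its centre, z axis along its 100 mm length (either end may stand up). Two or three such bricks are present; an absent one reads None
- brick2: cream firebrick, 50 x 50 x 100 mm, 0.1 to 0.2 kg, lying on the bench at the start; origin at its centre, z axis along its 100 mm length (either end may stand up). Two or three such bricks are present; an absent one reads None
- brick3: cream firebrick, 50 x 50 x 100 mm, 0.1 to 0.2 kg, lying on the bench at the start; origin at its centre, z axis along its 100 mm length (either end may stand up). Two or three such bricks are present; an absent one reads None
- flux: bystander: small white flux bottle with black cap, 38 mm across, 100 mm tall; origin at the centre of its underside; leave it alone
- jar: bystander: glass jar with blue lid, 68 mm across, 85 mm tall; origin at the centre of its underside; leave it alone
- tub: bystander: white tub, 60 mm across, 70 mm tall; origin at the centre of its underside; leave it alone
- redbin: bystander: open red plastic bin 90 x 120 mm, 60 mm tall; origin at the centre of its underside; leave it alone
- cleaner: bystander: white bottle with yellow cap, 56 mm across, 150 mm tall; origin at the centre of its underside; leave it alone
- file: bystander: wooden-handled hand tool, 170 mm long, lying flat; origin near its middle; leave it alone
- anvil: bystander: small steel I-section block 60 x 70 mm, 65 mm tall; origin at the centre of its underside; leave it alone
Mind the look-alikes: they are no part of the job. What is shaped like the brick2 but orange or pink is not meant.

How it is judged:
On the way, in this order (a step that is already met when the one before it is completed fails the run):
1. the tube lies settled in the vee, square to it, untouched by the robot, with the clamp still open (x of tube in the frame of veeblock between -0.005 and 0.005 m and y of tube in the frame of veeblock between -0.03 and 0.03 m and z of tube in the frame of veeblock between 0.027 and 0.038 m and angle between the y axis of tube and the y axis of veeblock, either way round below 0.06 rad and linear speed of tube below 0.02 m/s and value of joint clamp above 0.7 rad and contact force between tube and the fingers below 0.05 N), for 0.4 s.
2. the clamp arm is swung down onto the tube in the vee (x of tube in the frame of veeblock between -0.005 and 0.005 m and y of tube in the frame of veeblock between -0.03 and 0.03 m and z of tube in the frame of veeblock between 0.027 and 0.038 m and angle between the y axis of tube and the y axis of veeblock, either way round below 0.06 rad and linear speed of tube below 0.02 m/s and value of joint clamp below 0.07 rad), for 0.2 s.
At the end, for the whole second after the job is handed in: the tube lies centred in the vee (within 5 mm across and in height, 30 mm along it, 0.06 rad square) under the closed clamp (below 0.07 rad, pad on the tube); every brick present stands on end (within 0.1 rad) on the soldering board, its centre at least 10 mm inside the board's edges; all at rest (all of step 2 and (angle between brick1's own z axis and vertical below 0.1 rad or angle between brick1's own z axis and vertical above 3.04159 rad) and linear speed of each of brick1, brick2, brick3 below 0.03 m/s and x of brick1 in the frame of board between -0.05 and 0.05 m and y of brick1 in the frame of board between -0.14 and 0.14 m and z of brick1 in the frame of board between 0.055 and 0.069 m and (angle between brick2's own z axis and vertical below 0.1 rad or angle between brick2's own z axis and vertical above 3.04159 rad) and x of brick2 in the frame of board between -0.05 and 0.05 m and y of brick2 in the frame of board between -0.14 and 0.14 m and z of brick2 in the frame of board between 0.055 and 0.069 m and (angle between brick3's own z axis and vertical below 0.1 rad or angle between brick3's own z axis and vertical above 3.04159 rad) and x of brick3 in the frame of board between -0.05 and 0.05 m and y of brick3 in the frame of board between -0.14 and 0.14 m and z of brick3 in the frame of board between 0.055 and 0.069 m); the robot touches nothing.
It fails at once if the tube is lifted more than 18 mm off the plate instead of rolled (height (world z) of tube above 0.064 m).
It fails at once if one of the other things on the bench is pushed more than 40 mm away (distance of any of flux, jar, tub, redbin, cleaner, file, anvil from where it was at the start of the episode above 0.04 m).
It fails at once if one of the other upright things is knocked over (angle between any of flux, jar, tub, redbin, cleaner, anvil's own z axis and vertical above 0.5 rad).
Of brick1, brick2, brick3 only 2 to 3 are there at a start; the rules pass over those that are not, and their reading is None.
At some moment in a run one of brick1, brick2, brick3 may be knocked a few centimetres aside while the robot is not near it.
Once in a run the grip may slacken for a moment while it holds something.
It also fails if it takes over 210 s, if anything falls off the work surface, if the arm or the gripper's body presses on something with over 40 N, if the wrist force passes 120 N, or if a joint passes its speed limit or range.

## Working session

There is one attempt and no reset: what is moved stays moved. The work goes in short steps, Python scripts to look and compute and a tool call to move; the robot and the scene stay as the last step left them, time stands still between calls to the robot, and variables do not carry over. Pictures are saved under pics/ and viewed, at most 14 in all, crops included, and the job is handed in when it is done.

Besides the shell and the picture viewer there is one more tool, called in YAML: its name, and indented under it one key for each argument. jog_arm: Moves the arm, as the interface text tells. Its arguments: {"type":"object","properties":{"targets":{"type":"array"},"newtons":{"type":"number"}},"required":["targets"]}

```bash
mkdir -p pics; ls
cat > h.py <<'E'
from rig import *
import numpy as np, cv2
from scipy.spatial.transform import Rotation as R
def snap(c,n):
    im=capture(c); cv2.imwrite(f'pics/{n}.png',cv2.cvtColor(im,cv2.COLOR_RGB2BGR)); return im
def ray(c,u,v,z):
    k=calibration(c);K=np.array(k['K']);E=np.array(k['extrinsics'])
    p=cv2.undistortPoints(np.array([[[u,v]]],float),K,np.array(k.get('dist',k.get('distortion',np.zeros(5))),float))[0,0]
    d=E[:3,:3]@np.array([p[0],-p[1],-1]);o=E[:3,3];return o+d*(z-o[2])/d[2]
def proj(c,P):
    k=calibration(c);K=np.array(k['K']);E=np.array(k['extrinsics'])
    q=(np.array(P)-E[:3,3])@E[:3,:3]; q=q*[1,-1,-1]
    u=K@q;return u[:2]/u[2]
def world(c,p):
    E=np.array(calibration(c)['extrinsics']);return E[:3,:3]@np.array(p)+E[:3,3]
E
python3 - <<'E'
from h import *
for c in('scene','top'):
    snap(c,c+'0');k=calibration(c);print(k)
    for q in['veeblock','tube','handle','board','brick1','flux','jar','tub','redbin','cleaner','file','anvil']:
        for b in boxes_of(q,c): print(c,q,round(b['confidence'],2),world(c,b['position']).round(3))
s=state();print(s)
E
```

```text
pics
{'K': array([[451.34358878,   0.        , 320.77256686],
       [  0.        , 451.34358878, 237.64291167],
       [  0.        ,   0.        ,   1.        ]]), 'extrinsics': array([[-0.46322579, -0.59535465,  0.65648664,  1.24225176],
       [ 0.88623601, -0.31348784,  0.34104415,  0.36103714],
       [ 0.00275835,  0.73978254,  0.67284038,  0.79651317],
       [ 0.        ,  0.        ,  0.        ,  1.        ]])}
scene veeblock 0.75 [ 0.571 -0.222  0.033]
scene veeblock 0.35 [ 0.648 -0.221  0.128]
scene tube 0.75 [ 0.493 -0.23   0.057]
scene handle 0.67 [ 0.647 -0.226  0.128]
scene board 0.9 [0.641 0.18  0.011]
scene brick1 0.96 [0.305 0.259 0.042]
scene brick1 0.87 [0.416 0.057 0.051]
scene brick1 0.85 [0.454 0.18  0.049]
scene brick1 0.69 [ 0.698 -0.385  0.082]
scene brick1 0.6 [0.449 0.323 0.05 ]
scene flux 0.73 [ 0.786 -0.054  0.059]
scene jar 0.74 [0.667 0.439 0.064]
scene jar 0.66 [ 0.789 -0.059  0.058]
scene tub 0.93 [0.583 0.467 0.071]
scene redbin 0.59 [ 0.768 -0.203  0.025]
scene redbin 0.48 [ 0.645 -0.223  0.129]
scene file 0.77 [ 0.407 -0.431  0.019]
scene file 0
[... 1428 characters left out ...]
'joint_pos': array([-0.99681174,  0.50093187, -0.42698448,  1.55037577,  0.22078511,
        1.13831674, -0.21029347]), 'qd': array([-0.00011176,  0.00062232,  0.00180349,  0.00083781, -0.00025407,
        0.00023699,  0.00213171]), 'tau': array([ 3.26403970e-04, -5.66471243e+01, -5.81055477e+00, -2.79505813e+01,
       -6.65843650e-02,  2.08412041e-02,  3.23553365e-05]), 'ee_pos': array([0.19874434, 0.61887346, 0.22671739]), 'orientation': array([-2.53228405e-05,  1.54762297e-01,  9.87951735e-01, -2.16375539e-06]), 'wrist_force': array([-0.04132022, -0.53799529, -0.44026403]), 'ft_torque': array([ 0.04183666,  0.01893662, -0.01272435]), 'grasp_force': 0.0, 'grip_width': 0.09178418861372085}
```

View pics/scene0.png

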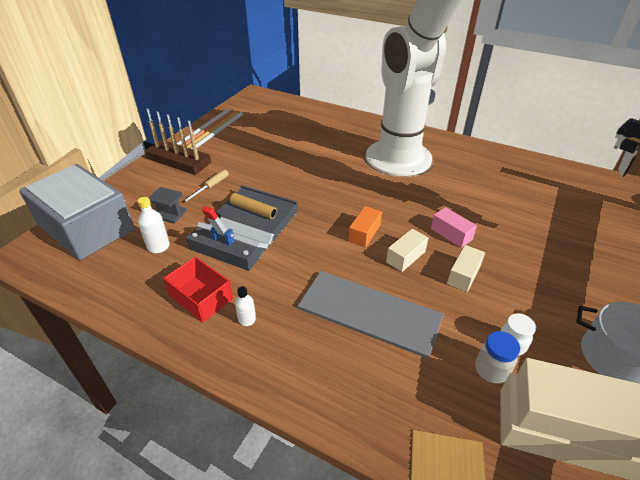

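View pics/top0.png

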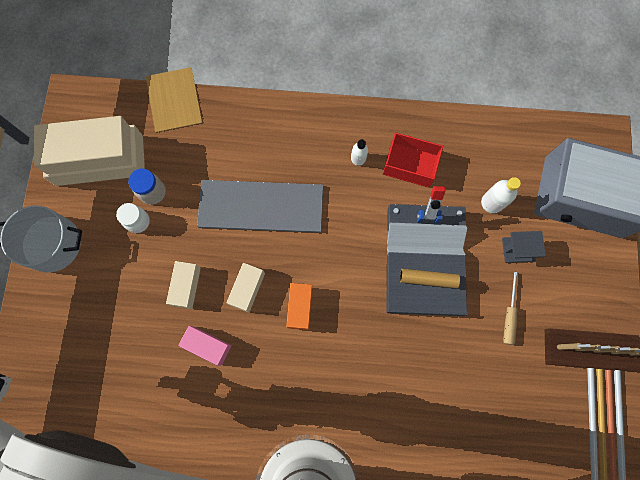

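Run:
```python
from h import *
np.set_printoptions(precision=4,suppress=True)
print(calibration('top').keys())
print('board top');[print(ray('top',u,v,.012)) for u,v in[(202,181),(324,184),(322,232),(197,228)]]
print('board sc');[print(ray('scene',u,v,.012)) for u,v in[(319,273),(443,315),(432,353),(297,306)]]
print('base', proj('top',[0,0,0]),proj('scene',[0,0,0]),proj('scene',[.2,.62,.227]))
print('vb top plate');[print(ray('top',u,v,.03)) for u,v in[(389,314),(467,316)]]
print('vb top back');[print(ray('top',u,v,.04)) for u,v in[(388,206),(466,208)]]
# sub-images enlarged
t=cv2.imread('pics/top0.png');s=cv2.imread('pics/scene0.png')
a=cv2.resize(t[170:330,370:530],(560,560),interpolation=cv2.INTER_CUBIC)
cv2.imwrite('pics/c1.png',a)
```

```text
dict_keys(['K', 'extrinsics'])
board top
[0.6817 0.3159 0.012 ]
[0.6974 0.0173 0.012 ]
[0.5763 0.0131 0.012 ]
[0.5628 0.3129 0.012 ]
board sc
[0.5895 0.0176 0.012 ]
[0.5746 0.3146 0.012 ]
[0.6789 0.3223 0.012 ]
[0.7007 0.021  0.012 ]
base [308.0767 490.5884] [398.2979 156.9855] [648.4038 183.2419]
vb top plate
[ 0.3919 -0.1537  0.03  ]
[ 0.4012 -0.3311  0.03  ]
vb top back
[ 0.6449 -0.1382  0.04  ]
[ 0.6543 -0.3226  0.04  ]
```

View pics/c1.png

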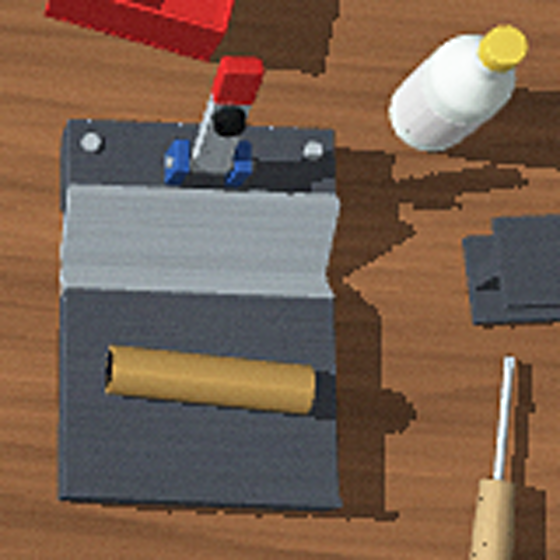

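Run:
```python
from h import *
from scipy.optimize import least_squares
np.set_printoptions(precision=4,suppress=True)
pts=[((-20,90,30),(62,288)),((-20,-90,30),(334,297)),((40,90,50),(69,185)),((40,-90,50),(339,197)),((95,90,40),(70,120)),((95,-90,40),(334,130)),((-160,90,36),(60,494)),((-160,-90,36),(338,502))]
def f(p):
    r=[]
    for P,c in pts:
        P=np.array(P)/1000;w=[p[0]+P[0]*np.cos(p[2])-P[1]*np.sin(p[2]),p[1]+P[0]*np.sin(p[2])+P[1]*np.cos(p[2]),P[2]]
        r+=list(proj('top',w)-np.array(c)/3.5-[370,170])
    return np.array(r)
s=least_squares(f,[.55,-.23,.05]);print(s.x,f(s.x))
c=lambda x,y:(370+x/3.5,170+y/3.5)
a=ray('top',*c(109,369),.046);b=ray('top',*c(313,388),.046)
p=s.x;Rz=np.array([[np.cos(p[2]),-np.sin(p[2])],[np.sin(p[2]),np.cos(p[2])]])
print(a,b,np.linalg.norm(a-b)); 
for q in(a,b,(a+b)/2,ray('top',*c(238,80),.15)):print('vb frame',(q[:2]-p[:2])@Rz)
print('bricks')
```

```text
[ 0.5608 -0.234   0.033 ] [ 0.3675 -1.1044 -0.3997 -0.2953 -0.1048  1.3898  0.0936  1.3292 -0.672
 -1.3951 -0.1363 -0.9674  0.4462 -0.1706  0.3702  1.0978]
[ 0.4801 -0.1752  0.046 ] [ 0.478  -0.3083  0.046 ] 0.13318491685624004
vb frame [-0.0787  0.0615]
vb frame [-0.0853 -0.0715]
vb frame [-0.082 -0.005]
vb frame [ 0.0881 -0.    ]
bricks
```

```bash
cat >> h.py <<'E'
V=np.array([.5608,-.234]);A=.033
def vb(x,y): return V+np.array([x*np.cos(A)-y*np.sin(A),x*np.sin(A)+y*np.cos(A)])
def cur():
    s=state();q=s['orientation'];return np.array(s['ee_pos']),R.from_quat([q[1],q[2],q[3],q[0]]),s
def go(P,yaw):
    """yaw: angle of tool y in world, tool down. prints rot units (tool), total shift units in CURRENT and in TARGET tool axes"""
    p,r,s=cur();y=np.array([np.cos(yaw),np.sin(yaw),0]);z=np.array([0,0,-1.]);x=np.cross(y,z)
    T=R.from_matrix(np.c_[x,y,z]);rv=(r.inv()*T).as_rotvec()/np.radians(8);d=np.array(P)-p
    print('t',round(s['time_s'],1),'at',p.round(3),'rot',rv.round(2),'shift cur',(r.inv().apply(d)/.04).round(2),'shift tgt',(T.inv().apply(d)/.04).round(2))
E
python3 - <<'E'
from h import *
go([.46,.1,.227],np.pi/2+A)
go([*vb(-.125,-.005),.2],np.pi/2+A)
E
```

```text
t 1.3 at [0.199 0.619 0.227] rot [-0.   -0.   -2.46] shift cur [-1.019e+01 -1.035e+01 -1.000e-02] shift tgt [-6.100e+00 -1.318e+01 -1.000e-02]
t 1.3 at [0.199 0.619 0.227] rot [-0.   -0.   -2.46] shift cur [-12.24 -18.7    0.67] shift tgt [ -5.22 -21.73   0.67]
```

jog_arm:
  targets:
    - [[0,0,-0.82,-0.5,0,0,1],[0,0,-0.82,-0.6,-0.5,0,1],[0,0,-0.82,-0.8,-0.8,0,1],[0,0,0,-0.7,-1,0,1],[0,0,0,-0.7,-1,0,1],[0,0,0,-0.7,-1,0,1],[0,0,0,-0.7,-1,0,1],[0,0,0,-0.7,-1,0,1]]

```text
time_s: 2.1
ee_pos: [0.4142, 0.357, 0.227]
orientation: [0.0, -0.016, 1.0, 0.0]
wrist_force: [0.8, 0.5, -0.8]
grip_width: 0.0916
grasp_force: 0.0
```

jog_arm:
  targets:
    - [[0,0,0,0,-1,0,1],[0,0,0,0,-1,0,1],[0,0,0,0,-1,0,1],[0,0,0,0,-1,0,1],[0,0,0,0,-1,0,1],[0,0,0,0,-1,0,1],[0,0,0,0,-1,0,1],[0,0,0,0,-1,0,1]]

```text
time_s: 2.9
ee_pos: [0.4236, 0.0373, 0.2271]
orientation: [0.001, -0.016, 1.0, 0.0]
wrist_force: [0.4, -0.1, 0.3]
grip_width: 0.0919
grasp_force: 0.0
```

Run:
```python
from h import *
go([*vb(-.125,-.005),.2],np.pi/2+A)
```

```text
t 2.9 at [0.424 0.037 0.227] rot [ 0.    0.01 -0.  ] shift cur [-0.08 -7.02  0.68] shift tgt [-0.08 -7.02  0.68]
```

jog_arm:
  targets:
    - [[0,0,0,-0.08,-1,0.4,1],[0,0,0,0,-1,0.3,1],[0,0,0,0,-1,0,1],[0,0,0,0,-1,0,1],[0,0,0,0,-1,0,1],[0,0,0,0,-1,0,1],[0,0,0,0,-1,0,1],[0,0,0,0,0,0.7,1]]

```text
time_s: 3.7
ee_pos: [0.4383, -0.2491, 0.174]
orientation: [0.004, -0.013, 1.0, -0.004]
wrist_force: [0.8, 0.9, -1.2]
grip_width: 0.0915
grasp_force: 0.0
```

Run:
```python
from h import *
go([*vb(-.125,-.005),.04],np.pi/2+A)
snap('scene','s1')
```

```text
t 3.7 at [ 0.438 -0.249  0.174] rot [-0.05  0.06 -0.06] shift cur [0.08 0.17 3.35] shift tgt [0.05 0.15 3.35]
```

View pics/s1.png

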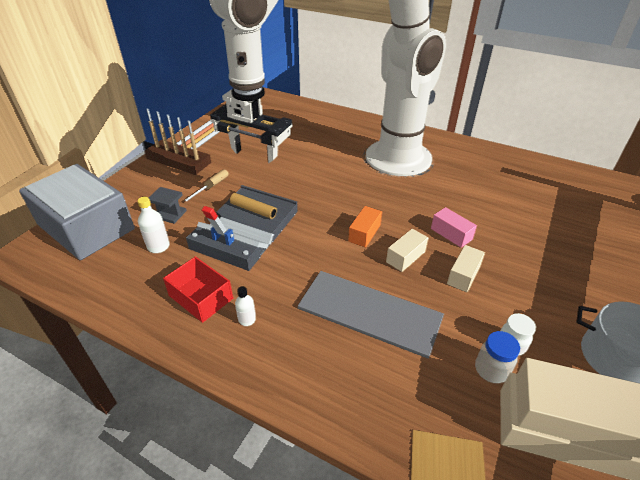

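The gripper (about px 245,130) hovers behind the tube (px 252,205), and the clamp is still open (px 212,215). Next I descend behind the tube.

jog_arm:
  targets:
    - [[0,0,0,0.05,0.15,0.6,1],[0,0,0,0,0,0.6,1],[0,0,0,0,0,0.6,1],[0,0,0,0,0,0.6,1],[0,0,0,0,0,0.5,1],[0,0,0,0,0,0.4,1],[0,0,0,0,0,0,1],[0,0,0,0,0,0,1]]

```text
time_s: 4.55
ee_pos: [0.4339, -0.2343, 0.039]
orientation: [-0.0, -0.017, 1.0, 0.0]
wrist_force: [-0.6, 0.5, 0.5]
grip_width: 0.0915
grasp_force: 0.0
```

Run:
```python
from h import *
go([*vb(-.125,-.005),.04],np.pi/2+A)
go([*vb(-.045,-.005),.04],np.pi/2+A)
```

```text
t 4.5 at [ 0.434 -0.234  0.039] rot [ 0.01 -0.    0.  ] shift cur [-0.05 -0.22 -0.03] shift tgt [-0.05 -0.22 -0.03]
t 4.5 at [ 0.434 -0.234  0.039] rot [ 0.01 -0.    0.  ] shift cur [-2.05 -0.22 -0.03] shift tgt [-2.05 -0.22 -0.03]
```

jog_arm:
  targets:
    - [[0,0,0,-0.05,-0.2,0,1],[0,0,0,-0.12,0,0,1],[0,0,0,-0.15,0,0,1],[0,0,0,-0.15,0,0,1],[0,0,0,-0.15,0,0,1],[0,0,0,-0.15,0,0,1],[0,0,0,-0.15,0,0,1],[0,0,0,-0.15,0,0,1]]

```text
time_s: 5.35
ee_pos: [0.4774, -0.2414, 0.0386]
orientation: [-0.0, -0.016, 1.0, 0.0]
wrist_force: [0.1, -0.6, 0.4]
grip_width: 0.0923
grasp_force: 0.2
```

```bash
cat > tubefind.py <<'E'
from h import *
def tube(n=None,zc=.046):
    im=capture('top'); 
    if n: cv2.imwrite(f'pics/{n}.png',cv2.cvtColor(im,cv2.COLOR_RGB2BGR))
    h=cv2.cvtColor(im,cv2.COLOR_RGB2HSV);m=cv2.inRange(h,(13,110,60),(30,255,255));w=np.zeros_like(m);w[180:318,385:475]=m[180:318,385:475]
    n_,l,st,_=cv2.connectedComponentsWithStats(w);i=1+st[1:,4].argmax();p=cv2.findNonZero((l==i).astype(np.uint8))
    (c,(a,b),g)=cv2.minAreaRect(p);d=cv2.boxPoints((c,(a,b),g))
    e=[(d[0]+d[1])/2,(d[1]+d[2])/2,(d[2]+d[3])/2,(d[3]+d[0])/2]
    i=0 if np.linalg.norm(e[0]-e[2])>np.linalg.norm(e[1]-e[3]) else 1
    P=[ray('top',*e[i],zc)[:2],ray('top',*e[i+2],zc)[:2]];Rz=np.array([[np.cos(A),-np.sin(A)],[np.sin(A),np.cos(A)]])
    q=[(x-V)@Rz for x in P];d=q[0]-q[1]
    print('tube vb',((q[0]+q[1])/2).round(4),'len',np.linalg.norm(d).round(3),'skew',round(-d[0]/d[1],3),st[int(1+st[1:,4].argmax())])
E
python3 - <<'E'
from tubefind import *
tube('t1')
go([*vb(-.045,-.005),.04],np.pi/2+A)
E
```

```text
tube vb [ 0.1157 -0.0041] len 0.211 skew 0.045 [ 385  180   90   32 1176]
t 5.4 at [ 0.479 -0.241  0.039] rot [-0.    0.01  0.  ] shift cur [-0.93 -0.01 -0.03] shift tgt [-0.93 -0.01 -0.03]
```

View pics/t1.png

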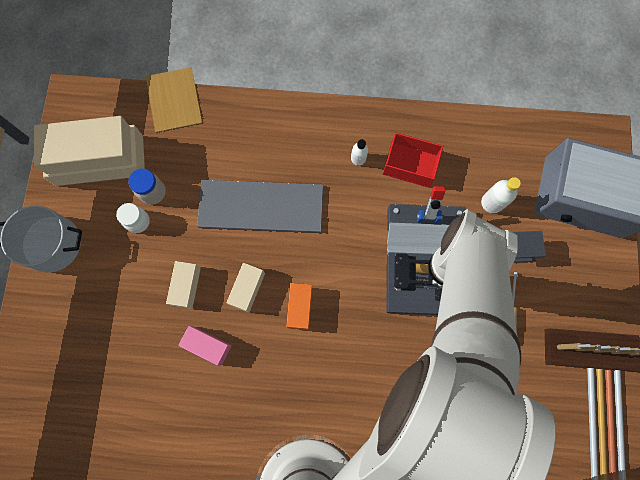

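The top view is mostly blocked by the arm: the tube shows only at px (422,268), still on the plate against the fingers. I'll keep pushing slowly.

jog_arm:
  targets:
    - [[0,0,0,-0.12,0,0,1],[0,0,0,-0.12,0,0,1],[0,0,0,-0.12,0,0,1],[0,0,0,-0.12,0,0,1],[0,0,0,-0.12,0,0,1],[0,0,0,-0.12,0,0,1],[0,0,0,-0.12,0,0,1],[0,0,0,-0.1,0,0,1]]

```text
time_s: 6.2
ee_pos: [0.515, -0.2403, 0.0387]
orientation: [0.0, -0.016, 1.0, -0.0]
wrist_force: [0.1, -0.7, 1.4]
grip_width: 0.0915
grasp_force: 0.0
```

Run:
```python
from h import *
go([*vb(-.045,-.005),.04],np.pi/2+A)
im=snap('scene','s2');cv2.imwrite('pics/s2c.png',cv2.resize(cv2.cvtColor(im,cv2.COLOR_RGB2BGR)[130:290,140:320],(720,600)[:2],interpolation=cv2.INTER_CUBIC))
```

```text
t 6.2 at [ 0.515 -0.24   0.039] rot [-0.  0. -0.] shift cur [-0.02 -0.   -0.03] shift tgt [-0.02 -0.   -0.03]
```

View pics/s2c.png

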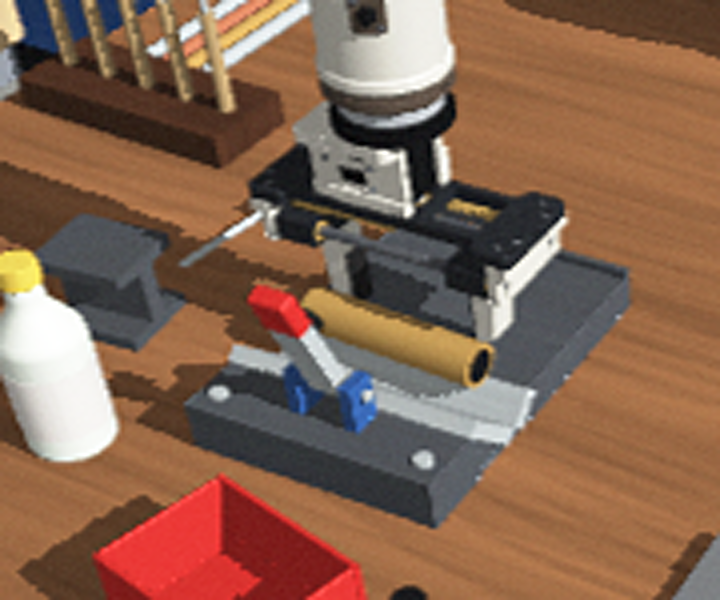

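The tube (crop px 400,335) is at the plate edge, just ahead of the fingers and tipping into the vee. I'll nudge it a little more, then back off and look again.

jog_arm:
  targets:
    - [[0,0,0,-0.1,0,0,1],[0,0,0,-0.1,0,0,1],[0,0,0,0,0,0,1],[0,0,0,0.2,0,0,1],[0,0,0,0.4,0,0,1],[0,0,0,0.4,0,0,1],[0,0,0,0.3,0,-0.3,1],[0,0,0,0,0,-0.6,1]]

```text
time_s: 7.05
ee_pos: [0.4654, -0.2413, 0.073]
orientation: [-0.003, -0.015, 1.0, 0.001]
wrist_force: [0.1, -0.1, 0.1]
grip_width: 0.0918
grasp_force: 0.0
```

jog_arm:
  targets:
    - [[0,0,0,0.5,0,-0.8,1],[0,0,0,0.5,0,-1,1],[0,0,0,0.5,0,-1,0],[0,0,0,0.5,0,-1,0],[0,0,0,0,0,-0.6,0],[0,0,0,0,0,0,0],[0,0,0,0,0,0,0],[0,0,0,0,0,0,0]]

```text
time_s: 7.85
ee_pos: [0.3895, -0.2439, 0.2494]
orientation: [-0.001, -0.016, 1.0, 0.001]
wrist_force: [-0.1, 0.4, -0.2]
grip_width: 0.0483
grasp_force: 0.0
```

Run:
```python
from tubefind import *
im=snap('scene','s3');a=cv2.resize(cv2.cvtColor(im,cv2.COLOR_RGB2BGR)[170:270,160:320],(640,400),interpolation=cv2.INTER_CUBIC)
im=snap('top','t3');b=cv2.resize(cv2.cvtColor(im,cv2.COLOR_RGB2BGR)[180:320,370:530],(229,200),interpolation=cv2.INTER_CUBIC)
c=np.zeros((600,640,3),np.uint8);c[:400]=a;c[400:,:229]=b;cv2.imwrite('pics/s3c.png',c)
for cam in('top','scene'):
  for b in boxes_of('tube',cam): print(b['confidence'],world(cam,b['position']))
print('expected seated centre top',V)
for y in(.065,-.065):
  print(proj('scene',[*vb(0,y),.0326]),proj('scene',[*vb(-.02,y),.046]))
go([*vb(.13,0),.27],np.pi/2+A)
```

```text
0.75 [ 0.55900815 -0.23611385  0.04385544]
0.46 [ 0.53939226 -0.21690618  0.02994456]
0.75 [ 0.57160265 -0.21408529  0.04687672]
expected seated centre top [ 0.5608 -0.234 ]
[259.51007318 234.47594732] [263.16666038 225.82941668]
[217.04228371 220.04618399] [220.72596031 211.75387321]
t 8.1 at [ 0.39  -0.244  0.249] rot [ 0.01 -0.02 -0.  ] shift cur [-7.53  0.11 -0.53] shift tgt [-7.53  0.11 -0.51]
```

View pics/s3c.png

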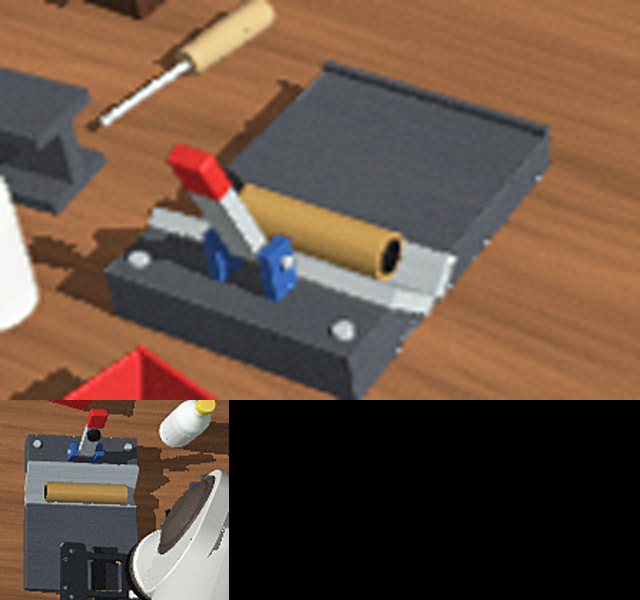

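The tube is seated in the vee, square and about centred (scene crop, near end at px 390,255), and the clamp is still open. The gripper goes behind the handle next.

jog_arm:
  targets:
    - [[0,0,0,-0.7,0.1,0,0],[0,0,0,-1,0,0,0],[0,0,0,-1,0,0,0],[0,0,0,-1,0,0,0],[0,0,0,-1,0,0,0],[0,0,0,-1,0,0,0],[0,0,0,-1,0,0,0],[0,0,0,-0.85,0,0,0]]

```text
time_s: 8.85
ee_pos: [0.6939, -0.2298, 0.249]
orientation: [-0.001, -0.017, 1.0, 0.0]
wrist_force: [0.4, 0.2, -0.0]
grip_width: 0.0007
grasp_force: 0.0
```

Run:
```python
from h import *
go([*vb(.135,0),.125],np.pi/2+A)
```

```text
t 8.8 at [ 0.694 -0.23   0.249] rot [ 0.01 -0.01  0.  ] shift cur [-0.05  0.    3.1 ] shift tgt [-0.05  0.    3.1 ]
```

jog_arm:
  targets:
    - [[0,0,0,-0.05,0,0.5,0],[0,0,0,0,0,0.5,0],[0,0,0,0,0,0.5,0],[0,0,0,0,0,0.5,0],[0,0,0,0,0,0.5,0],[0,0,0,0,0,0.4,0],[0,0,0,0,0,0,0],[0,0,0,0,0,0,0]]

```text
time_s: 9.65
ee_pos: [0.6941, -0.2304, 0.1342]
orientation: [-0.0, -0.016, 1.0, 0.0]
wrist_force: [0.1, -0.0, 0.8]
grip_width: 0.0007
grasp_force: 0.0
```

jog_arm:
  targets:
    - [[0,0,0,0.3,0,0,0],[0,0,0,0.3,0,0,0],[0,0,0,0.3,0,0,0],[0,0,0,0.3,0,0,0],[0,0,0,0.3,0,0,0],[0,0,0,0.3,0,0,0],[0,0,0,0.3,0,0,0],[0,0,0,0.3,0,0,0]]

```text
time_s: 10.45
ee_pos: [0.5997, -0.2341, 0.1369]
orientation: [0.002, -0.016, 1.0, -0.001]
wrist_force: [2.0, 1.2, 0.0]
grip_width: 0.0007
grasp_force: 0.5
```

Run:
```python
from h import *
go([*vb(0,0),.125],np.pi/2+A)
for b in boxes_of('handle','scene') if snap('scene','s4') is not None else []: print(b['confidence'],world('scene',b['position']))
```

```text
t 10.4 at [ 0.6   -0.234  0.137] rot [-0.01  0.03 -0.  ] shift cur [0.97 0.03 0.29] shift tgt [0.97 0.03 0.3 ]
0.69 [ 0.6029713  -0.22541     0.10746928]
```

jog_arm:
  targets:
    - [[0,0,0,0.34,0,0.15,0],[0,0,0,0.34,0,0.15,0],[0,0,0,0.3,0,0.3,0],[0,0,0,0.3,0,0.3,0],[0,0,0,0.12,0,0.25,0],[0,0,0,0.12,0,0.25,0],[0,0,0,0.05,0,0.1,0],[0,0,0,0.05,0,0.05,0]]

```text
time_s: 11.35
ee_pos: [0.5338, -0.2356, 0.0723]
orientation: [-0.0, -0.017, 1.0, 0.0]
wrist_force: [-0.2, -0.1, -0.2]
grip_width: 0.0008
grasp_force: 0.2
```

Run:
```python
from h import *
go([*vb(-.026,0),.07],np.pi/2+A)
im=snap('scene','s5');cv2.imwrite('pics/s5c.png',cv2.resize(cv2.cvtColor(im,cv2.COLOR_RGB2BGR)[170:270,160:320],(640,400),interpolation=cv2.INTER_CUBIC))
```

```text
t 11.3 at [ 0.534 -0.236  0.072] rot [ 0. -0.  0.] shift cur [-0.03  0.02  0.06] shift tgt [-0.03  0.02  0.06]
```

View pics/s5c.png

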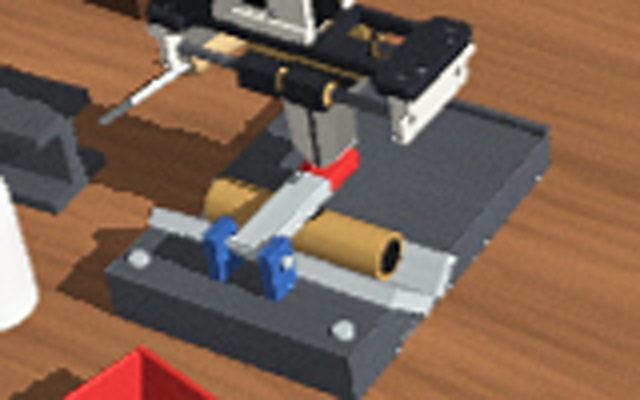

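The clamp arm is almost level over the tube (handle at crop px 340,170). I'll press a few millimetres more, then lift.

jog_arm:
  targets:
    - [[0,0,0,0,0,0.04,0],[0,0,0,0,0,0.03,0],[0,0,0,0,0,0.03,0],[0,0,0,0,0,0,0],[0,0,0,0,0,0,0],[0,0,0,0,0,0,0],[0,0,0,0,0,0,0],[0,0,0,0,0,0,0]]

```text
time_s: 12.2
ee_pos: [0.5339, -0.2358, 0.0707]
orientation: [0.0, -0.016, 1.0, -0.0]
wrist_force: [-4.4, 2.1, 13.5]
grip_width: 0.0007
grasp_force: 6.8
```

jog_arm:
  targets:
    - [[0,0,0,0,0,-0.3,0],[0,0,0,0,0,-0.7,0],[0,0,0,0,0,-1,0],[0,0,0,0,0,-1,1],[0,0,0,0,0,-1,1],[0,0,0,0.5,0,-0.8,1],[0,0,0,0.5,0,0,1],[0,0,0,0.5,0,0,1]]

```text
time_s: 13.0
ee_pos: [0.474, -0.2381, 0.263]
orientation: [0.002, -0.017, 1.0, -0.001]
wrist_force: [-0.5, -0.4, -0.4]
grip_width: 0.0359
grasp_force: 0.0
```

```bash
cat > br.py <<'E'
from h import *
def bricks(cam='top',name=None,z=.05,box=None):
    im=capture(cam)
    if name: cv2.imwrite(f'pics/{name}.png',cv2.cvtColor(im,cv2.COLOR_RGB2BGR))
    h=cv2.cvtColor(im,cv2.COLOR_RGB2HSV);m=cv2.inRange(h,(15,20,185),(35,110,255))
    n,l,st,c=cv2.connectedComponentsWithStats(m)
    for i in range(1,n):
        if st[i,4]<150: continue
        k=cv2.findNonZero((l==i).astype(np.uint8));
        w=np.array([ray(cam,*q,z)[:2] for q in k[:,0]]).astype(np.float32)*1000
        (cx,cy),(a,b),g=cv2.minAreaRect(w)
        if cx>1000 or max(a,b)>140:continue
        if a<b:g+=90
        print('px',c[i].round(0),'c',round(cx/1000,4),round(cy/1000,4),'dims',round(a),round(b),'long-axis deg',round(g%180,1))
E
python3 - <<'E'
from br import *
bricks('top','t5')
im=snap('scene','s6');t=cv2.imread('pics/t5.png');a=cv2.resize(t[220:380,120:340],(660,480));b=cv2.cvtColor(im,cv2.COLOR_RGB2BGR)[190:270,170:330]
c=np.zeros((600,660,3),np.uint8);c[:480]=a;c[480:,:240]=cv2.resize(b,(240,120));cv2.imwrite('pics/b1.png',c)
go([.42,.17,.25],np.pi/2)
E
```

```text
Traceback (most recent call last):
  File "br.py", line 10, in bricks
    w=np.array([ray(cam,*q,z)[:2] for q in k[:,0]]).astype(np.float32)*1000
                ~~~^^^^^^^^^^
  File "h.py", line 7, in ray
    k=calibration(c);K=np.array(k['K']);E=np.array(k['extrinsics'])
ValueError: time passes only in moves, steps and waits
```

```bash
sed -i '1a import functools\nimport rig\ncalibration=functools.lru_cache(None)(rig.calibration)' h.py; sed -i '2,4{H;d};$!b' h.py 2>/dev/null; head -5 h.py
python3 - <<'E'
s=open('h.py').read()
s='from rig import *\nimport rig,functools\ncalibration=functools.lru_cache(None)(rig.calibration)\n'+'\n'.join(l for l in s.split('\n') if not l.startswith(('from rig','import functools','import rig','calibration=')))
open('h.py','w').write(s)
E
python3 - <<'E'
from br import *
bricks('top','t5')
im=snap('scene','s6');t=cv2.imread('pics/t5.png');a=cv2.resize(t[220:380,120:340],(660,480));b=cv2.cvtColor(im,cv2.COLOR_RGB2BGR)[190:270,170:330]
c=np.zeros((600,660,3),np.uint8);c[:480]=a;c[480:,:240]=cv2.resize(b,(240,120));cv2.imwrite('pics/b1.png',c)
go([.42,.17,.25],np.pi/2)
E
```

```text
from rig import *
import numpy as np, cv2
from scipy.spatial.transform import Rotation as R
def snap(c,n):
    im=capture(c); cv2.imwrite(f'pics/{n}.png',cv2.cvtColor(im,cv2.COLOR_RGB2BGR)); return im
px [180. 284.] c 0.4226 0.3242 dims 48 98 long-axis deg 175.7
px [244. 286.] c 0.4276 0.1798 dims 48 99 long-axis deg 163.7
t 13.2 at [ 0.473 -0.238  0.262] rot [-0.    0.01  0.23] shift cur [ 1.   10.24  0.28] shift tgt [ 1.33 10.2   0.29]
```

View pics/b1.png

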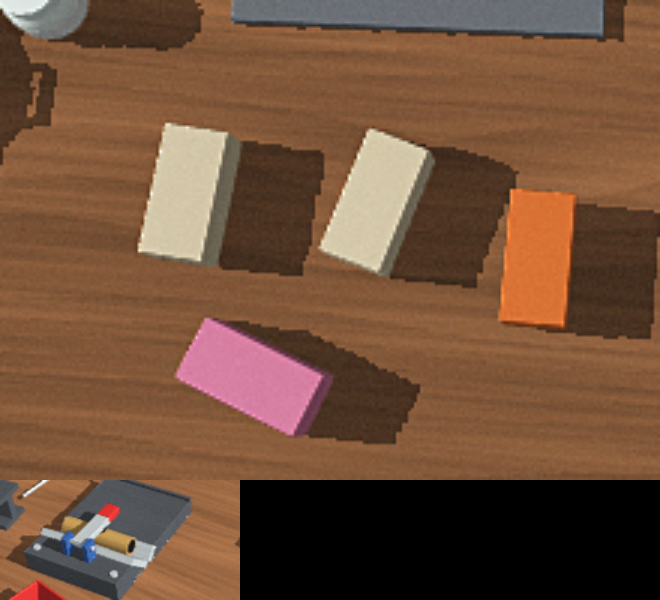

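Two cream bricks lie at crop px (185,195) and (375,205); the orange and pink ones are not part of the job. The clamp is shut on the tube (inset). I'll take brick B first, tilting the tool back to grasp it and forward to place it.

```bash
cat >> h.py <<'E'
def gg(G,yaw,tilt,show=True):
    """G: grasp point; yaw deg of tool y; tilt deg about tool y (+ = pointing back toward robot)"""
    p,r,s=cur();a=np.radians(yaw);y=np.array([np.cos(a),np.sin(a),0]);z=np.array([0,0,-1.]);x=np.cross(y,z)
    T=R.from_matrix(np.c_[x,y,z])*R.from_rotvec([0,np.radians(tilt),0])
    P=np.array(G)+.019*T.apply([0,0,1]);d=P-p;rv=(r.inv()*T).as_rotvec()/np.radians(8)
    print('t',round(s['time_s'],1),'at',p.round(3),'tcp tgt',P.round(3),'rot',rv.round(2),'cur',(r.inv().apply(d)/.04).round(2),'tgt',(T.inv().apply(d)/.04).round(2),'J',s['joint_pos'].round(2))
E
python3 - <<'E'
from h import *
gg([.4276,.1798,.25],73.7,0)
E
```

```text
t 13.2 at [ 0.473 -0.238  0.262] tcp tgt [0.428 0.18  0.231] rot [-0.    0.01  2.26] cur [ 0.81 10.48  0.76] tgt [4.02 9.71 0.77] J [ 0.42  0.22 -0.01  1.83  0.    1.1   2.02]
```

jog_arm:
  targets:
    - [[0,0,0,0.2,0.8,0,1],[0,0,0,0.2,1,0,1],[0,0,0,0.2,1,0,1],[0,0,0,0.2,1,0,1],[0,0,0,0,1,0,1],[0,0,0,0,1,0,1],[0,0,0,0,1,0,1],[0,0,0,0,1,0,1]]

```text
time_s: 13.95
ee_pos: [0.432, 0.0756, 0.2613]
orientation: [0.001, -0.017, 1.0, 0.0]
wrist_force: [0.4, -0.1, -0.6]
grip_width: 0.0914
grasp_force: 0.0
```

jog_arm:
  targets:
    - [[0,0,0,0,1,0,1],[0,0,0,0,1,0,1],[0,0,0.75,0,0.5,0,1],[0,0,0.75,0,0,0,1],[0,0,0.75,0,0,0,1],[0,0.9,0,0,0,0,1],[0,0.9,0,0,0,0,1],[0,0.9,0,0,0,0,1]]

```text
time_s: 14.75
ee_pos: [0.4293, 0.1743, 0.2618]
orientation: [-0.187, 0.137, 0.972, 0.028]
wrist_force: [1.1, 0.9, -0.3]
grip_width: 0.0918
grasp_force: 0.0
```

Run:
```python
from br import *
bricks('top')
b=np.array([.4276,.1798]);u=np.array([np.cos(np.radians(163.7)),np.sin(np.radians(163.7))])
gg([*(b-.012*u),.12],73.7,30)
gg([*(b-.012*u),.033],73.7,30)
```

```text
px [180. 284.] c 0.4225 0.3242 dims 48 98 long-axis deg 175.7
px [508. 327.] c 0.3877 -0.4167 dims 15 80 long-axis deg 175.7
t 14.8 at [0.431 0.172 0.258] tcp tgt [0.43  0.179 0.104] rot [ 0.    0.97 -0.01] cur [-1.39  0.17  3.62] tgt [-1.87  0.17  3.39] J [-0.02  0.36 -0.32  1.73 -0.12  1.39  0.98]
t 14.8 at [0.431 0.172 0.258] tcp tgt [0.43  0.179 0.017] rot [ 0.    0.97 -0.01] cur [-2.22  0.17  5.63] tgt [-2.95  0.17  5.28] J [-0.02  0.36 -0.32  1.73 -0.12  1.39  0.98]
```

jog_arm:
  targets:
    - [[0,0.97,0,0,0,0,1],[0,0,0,-0.4,0.17,0.7,1],[0,0,0,-0.4,0,0.7,1],[0,0,0,-0.4,0,0.7,1],[0,0,0,-0.4,0,0.7,1],[0,0,0,-0.27,0,0.59,1],[0,0,0,0,0,0,1],[0,0,0,0,0,0,1]]

```text
time_s: 15.6
ee_pos: [0.4288, 0.1806, 0.1061]
orientation: [-0.251, 0.135, 0.958, 0.036]
wrist_force: [0.8, 0.6, -0.3]
grip_width: 0.0916
grasp_force: 0.0
```

Run:
```python
from br import *
bricks('scene')
im=snap('scene','s7');cv2.imwrite('pics/s7c.png',cv2.resize(cv2.cvtColor(im,cv2.COLOR_RGB2BGR)[130:300,300:520],(660,510)))
b=np.array([.4276,.1798]);u=np.array([np.cos(np.radians(163.7)),np.sin(np.radians(163.7))])
gg([*(b-.012*u),.033],73.7,30)
```

```text
px [217. 178.] c 0.4271 -0.3991 dims 31 86 long-axis deg 173.4
px [ 10. 202.] c 0.7754 -0.8294 dims 98 62 long-axis deg 67.8
px [410. 247.] c 0.4521 0.1841 dims 72 138 long-axis deg 164.5
px [540. 434.] c 0.7749 0.5312 dims 9 90 long-axis deg 100.4
t 15.7 at [0.43  0.181 0.107] tcp tgt [0.43  0.179 0.017] rot [-0.    0.1   0.03] cur [-1.12 -0.04  1.97] tgt [-1.14 -0.04  1.96] J [-0.03  0.62 -0.31  1.76 -0.11  1.21  1.03]
```

View pics/s7c.png

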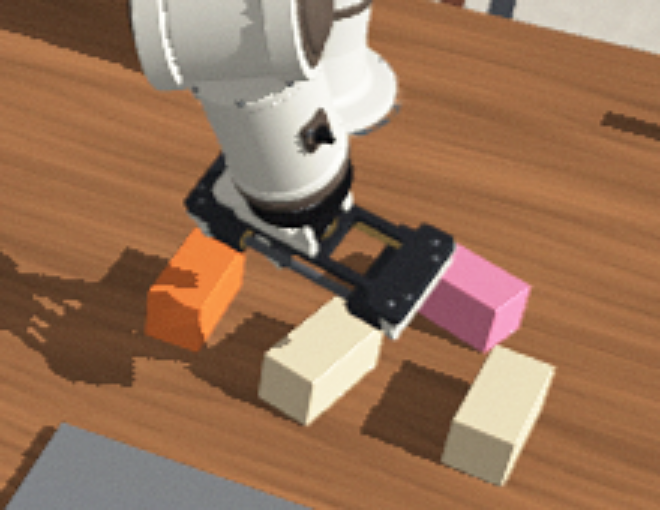

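Brick B (crop px 320,360) has not moved and lies below the gripper. I descend and grip it.

jog_arm:
  targets:
    - [[0,0,0,-0.25,-0.04,0.43,1],[0,0,0,-0.25,0,0.43,1],[0,0,0,-0.25,0,0.43,1],[0,0,0,-0.25,0,0.43,1],[0,0,0,-0.12,0,0.22,1],[0,0,0,0,0,0,1],[0,0,0,0,0,0,0],[0,0,0,0,0,0,0]]
  newtons: 30

```text
time_s: 16.5
ee_pos: [0.4302, 0.1784, 0.0174]
orientation: [-0.25, 0.136, 0.958, 0.036]
wrist_force: [1.2, -1.0, 0.1]
grip_width: 0.0805
grasp_force: 0.0
```

jog_arm:
  targets:
    - [[0,0,0,0,0,0,0],[0,0,0,0,0,0,0],[0,0,0,0,0,0,0],[0,0,0,0.1,0,-0.15,0],[0,0,0,0.2,0,-0.35,0],[0,0,0,0.4,0,-0.7,0],[0,0,0,0.4,0,-0.7,0],[0,0,0,0.4,0,-0.7,0]]
  newtons: 30

```text
time_s: 17.3
ee_pos: [0.4278, 0.1785, 0.1385]
orientation: [-0.251, 0.136, 0.958, 0.036]
wrist_force: [0.9, -0.4, -2.0]
grip_width: 0.0498
grasp_force: 30.0
```

jog_arm:
  targets:
    - [[0,-0.9,0,0.3,0,-0.7,0],[0,-0.9,0,0.2,0,-0.7,0],[0,-0.9,0,0,0,-0.7,0],[0,-0.9,0,0,0,-0.3,0],[0,-0.9,0,0,0,0,0],[0,-0.9,0,0,0,0,0],[0,-0.9,0,0,0,0,0],[0,-0.9,0,0,0,0,0]]

```text
time_s: 18.1
ee_pos: [0.4419, 0.1736, 0.2359]
orientation: [0.236, 0.137, 0.961, -0.034]
wrist_force: [-1.1, -1.4, -2.9]
grip_width: 0.0497
grasp_force: 30.0
```

Run:
```python
from h import *
b=np.array([.632,.167])+.085*np.array([.0525,-1]); print(b)
gg([.5,.12,.22],73.7,-60)
gg([*b,.22],80,-60)
```

```text
[0.6364625 0.082    ]
t 18.1 at [0.442 0.174 0.236] tcp tgt [0.516 0.115 0.21 ] rot [ 0.01 -4.05  0.01] cur [-1.64 -0.88  1.58] tgt [-0.54 -0.88  2.21] J [-0.32 -0.01 -0.41  2.26  0.63  0.73  0.11]
t 18.1 at [0.442 0.174 0.236] tcp tgt [0.653 0.079 0.21 ] rot [-0.54 -4.04 -0.57] cur [-4.77 -0.8   3.22] tgt [-2.25 -1.41  5.17] J [-0.32 -0.01 -0.41  2.26  0.63  0.73  0.11]
```

jog_arm:
  targets:
    - [[0,0,0,-0.9,-0.16,0.6,0],[0,0,0,-0.9,-0.16,0.6,0],[0,0,0,-0.9,-0.16,0.6,0],[0,0,0,-0.9,-0.16,0.6,0],[0,-0.9,0,-0.7,-0.1,0.5,0],[0,-0.9,0,0,0,0,0],[0,-0.9,0,0,0,0,0],[0,-0.9,0,0,0,0,0]]

```text
time_s: 18.9
ee_pos: [0.6241, 0.0788, 0.2099]
orientation: [0.376, 0.137, 0.913, -0.072]
wrist_force: [-0.0, -0.4, -2.9]
grip_width: 0.0501
grasp_force: 30.0
```

Run:
```python
from h import *
b=np.array([.632,.167])+.085*np.array([.0525,-1])
gg([*b,.15],73.7,-60)
gg([*b,.08],73.7,-60)
im=snap('scene','s8');cv2.imwrite('pics/s8c.png',cv2.resize(cv2.cvtColor(im,cv2.COLOR_RGB2BGR)[100:370,240:520],(560,540)))
```

```text
t 18.9 at [0.624 0.079 0.21 ] tcp tgt [0.652 0.077 0.14 ] rot [-0.26 -1.87  0.05] cur [0.74 0.23 1.7 ] tgt [1.16 0.16 1.46] J [-0.41  0.25 -0.07  2.23  1.48  0.56 -0.48]
t 18.9 at [0.624 0.079 0.21 ] tcp tgt [0.652 0.077 0.07 ] rot [-0.26 -1.87  0.05] cur [1.98 0.28 2.94] tgt [2.68 0.16 2.34] J [-0.41  0.25 -0.07  2.23  1.48  0.56 -0.48]
```

View pics/s8c.png

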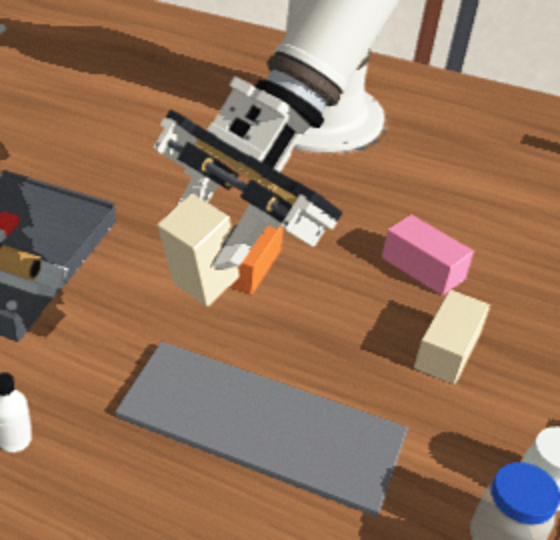

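The brick is held (crop px 200,250) and tilted most of the way upright, with its path clear. I finish the rotation above the board.

jog_arm:
  targets:
    - [[-0.09,-0.63,0.02,0,0,0,0],[-0.09,-0.63,0.02,0,0,0,0],[-0.09,-0.62,0.02,0,0,0,0],[0,0,0,0.25,0.05,0.35,0],[0,0,0,0.3,0.05,0.35,0],[0,0,0,0.3,0.05,0.35,0],[0,0,0,0.3,0,0.35,0],[0,0,0,0,0,0,0]]

```text
time_s: 19.75
ee_pos: [0.6484, 0.0754, 0.1383]
orientation: [0.485, 0.124, 0.863, -0.074]
wrist_force: [-0.5, -0.1, -2.4]
grip_width: 0.0498
grasp_force: 30.0
```

Run:
```python
from h import *
b=np.array([.632,.167])+.085*np.array([.0525,-1])
gg([*b,.15],73.7,-60)
gg([*b,.083],73.7,-60)
im=snap('scene','s9');cv2.imwrite('pics/s9c.png',cv2.resize(cv2.cvtColor(im,cv2.COLOR_RGB2BGR)[200:360,270:430],(560,560)))
```

```text
t 19.8 at [0.648 0.075 0.138] tcp tgt [0.652 0.077 0.14 ] rot [-0.06 -0.16  0.02] cur [-0.09  0.07  0.04] tgt [-0.09  0.07  0.04] J [-0.44  0.54 -0.08  2.33  2.17  0.88 -1.27]
t 19.8 at [0.648 0.075 0.138] tcp tgt [0.652 0.077 0.074] rot [-0.06 -0.16  0.02] cur [1.34 0.09 0.91] tgt [1.36 0.07 0.88] J [-0.44  0.54 -0.08  2.33  2.17  0.88 -1.27]
```

View pics/s9c.png

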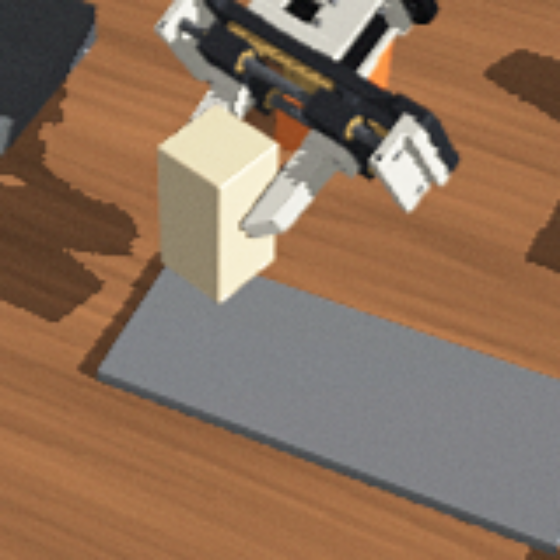

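Brick B is upright in the grip over the board (crop px 220,210). I lower it.

jog_arm:
  targets:
    - [[-0.06,-0.16,0.02,0,0.07,0,0],[0,0,0,0.28,0,0.17,0],[0,0,0,0.28,0,0.17,0],[0,0,0,0.28,0,0.17,0],[0,0,0,0.28,0,0.17,0],[0,0,0,0.2,0,0.12,0],[0,0,0,0,0,0,0],[0,0,0,0,0,0,0]]

```text
time_s: 20.6
ee_pos: [0.6511, 0.079, 0.079]
orientation: [0.496, 0.122, 0.857, -0.069]
wrist_force: [-0.0, -0.5, -1.6]
grip_width: 0.0494
grasp_force: 30.0
```

Run:
```python
from h import *
b=np.array([.632,.167])+.085*np.array([.0525,-1])
gg([*b,.074],73.7,-60)
```

```text
t 20.6 at [0.651 0.079 0.079] tcp tgt [0.652 0.077 0.064] rot [ 0.02  0.02 -0.01] cur [ 0.29 -0.03  0.21] tgt [ 0.29 -0.03  0.21] J [-0.43  0.72 -0.09  2.31  2.29  1.01 -1.43]
```

jog_arm:
  targets:
    - [[0,0,0,0.1,0,0.06,0],[0,0,0,0.08,0,0.05,0],[0,0,0,0.06,0,0.04,0],[0,0,0,0.04,0,0.02,0],[0,0,0,0.02,0,0.01,0],[0,0,0,0,0,0,0],[0,0,0,0,0,0,0],[0,0,0,0,0,0,0]]

```text
time_s: 21.4
ee_pos: [0.6511, 0.079, 0.0642]
orientation: [0.496, 0.122, 0.857, -0.069]
wrist_force: [1.0, 0.2, -2.1]
grip_width: 0.0497
grasp_force: 30.0
```

jog_arm:
  targets:
    - [[0,0,0,0.02,0,0.01,0],[0,0,0,0.02,0,0.01,0],[0,0,0,0.02,0,0.01,0],[0,0,0,0,0,0,0],[0,0,0,0,0,0,0],[0,0,0,0,0,0,0],[0,0,0,0,0,0,0],[0,0,0,0,0,0,0]]

```text
time_s: 22.2
ee_pos: [0.6512, 0.0791, 0.0624]
orientation: [0.497, 0.122, 0.856, -0.069]
wrist_force: [-4.7, 0.5, 5.6]
grip_width: 0.0499
grasp_force: 30.0
```

Run:
```python
from h import *
im=snap('scene','s10');cv2.imwrite('pics/s10c.png',cv2.resize(cv2.cvtColor(im,cv2.COLOR_RGB2BGR)[220:340,270:430],(640,480),interpolation=cv2.INTER_CUBIC))
print(state()['wrist_force'])
```

```text
[-5.12092173  1.02449447  5.00840236]
```

View pics/s10c.png

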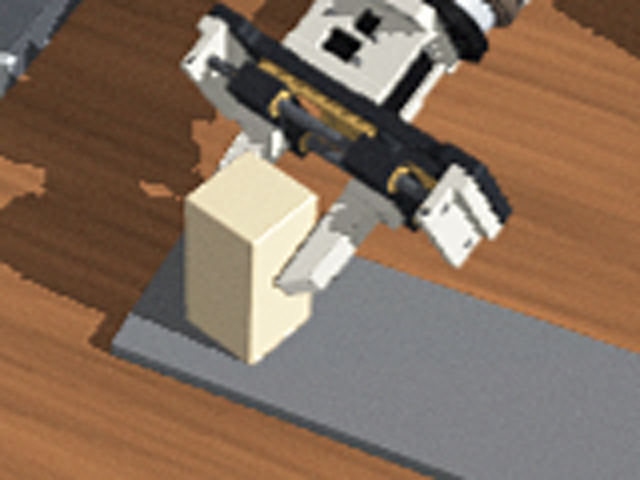

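Brick B stands on the board (crop px 250,260). I release it and back off.

jog_arm:
  targets:
    - [[0,0,0,0,0,0,0.7],[0,0,0,0,0,0,1],[0,0,0,0,0,0,1],[0,0,0,0,0,0,1],[0,0,0,0,0,-0.3,1],[0,0,0,0,0,-0.8,1],[0,0,0,0,0,-1,1],[0,0,0,0,0,-1,1]]

```text
time_s: 23.05
ee_pos: [0.5704, 0.1177, 0.0885]
orientation: [0.495, 0.086, 0.861, -0.078]
wrist_force: [-0.8, -0.3, -4.1]
grip_width: 0.092
grasp_force: 0.0
```

jog_arm:
  targets:
    - [[0,0.8,0,-0.5,0,-0.8,1],[0,0.9,0,-0.5,0,-0.8,1],[0,0.9,0,-0.5,0,-0.8,1],[0,0.9,0,-0.5,0,-0.5,1],[0,0.9,0,0,0,0,1],[0,0.9,0,0,0,0,1],[0,0.9,0,0,0,0,1],[0,0.9,0,0,0,0,1]]

```text
time_s: 23.85
ee_pos: [0.5355, 0.1135, 0.1714]
orientation: [0.088, 0.124, 0.987, -0.054]
wrist_force: [0.8, -0.4, 0.4]
grip_width: 0.0917
grasp_force: 0.0
```

Run:
```python
from br import *
bricks('top',z=.05); print('--z112');bricks('top',z=.112)
b=np.array([.4226,.3242]);a=np.radians(175.7);u=np.array([np.cos(a),np.sin(a)])
gg([*(b-.012*u),.15],85.7,30)
gg([*(b-.012*u),.033],85.7,30)
```

```text
px [294. 189.] c 0.6667 0.0858 dims 51 50 long-axis deg 73.8
px [166. 290.] c 0.4061 0.3544 dims 48 98 long-axis deg 174.6
px [508. 327.] c 0.3857 -0.4166 dims 15 76 long-axis deg 175.9
--z112
px [294. 189.] c 0.6463 0.0816 dims 48 48 long-axis deg 73.8
px [166. 290.] c 0.3994 0.336 dims 45 93 long-axis deg 174.6
px [508. 325.] c 0.3817 -0.3944 dims 14 76 long-axis deg 175.6
t 23.9 at [0.539 0.111 0.171] tcp tgt [0.425 0.324 0.134] rot [-0.37  5.05 -1.48] cur [ 4.18  4.44 -0.24] tgt [2.34 5.08 2.42] J [ 0.47  0.5  -1.06  1.96  0.78  0.99  0.34]
t 23.9 at [0.539 0.111 0.171] tcp tgt [0.425 0.324 0.017] rot [-0.37  5.05 -1.48] cur [4.74 4.68 2.62] tgt [0.88 5.08 4.95] J [ 0.47  0.5  -1.06  1.96  0.78  0.99  0.34]
```

Run:
```python
from br import *
b=np.array([.4061,.3544]);a=np.radians(174.6);u=np.array([np.cos(a),np.sin(a)])
gg([*(b-.012*u),.2],84.6,0)
```

```text
t 23.9 at [0.539 0.111 0.171] tcp tgt [0.418 0.353 0.181] rot [-0.71  1.32 -1.17] cur [ 4.3   4.99 -1.53] tgt [ 3.58  5.73 -0.26] J [ 0.47  0.5  -1.06  1.96  0.78  0.99  0.34]
```

jog_arm:
  targets:
    - [[-0.35,0.66,-0.58,0,0,-0.5,1],[-0.35,0.66,-0.58,0,0,-0.4,1],[0,0,0,0.6,0.95,0,1],[0,0,0,0.6,0.95,0,1],[0,0,0,0.6,0.95,0,1],[0,0,0,0.6,0.95,0,1],[0,0,0,0.6,0.95,0,1],[0,0,0,0.6,0.95,0,1]]

```text
time_s: 24.75
ee_pos: [0.4062, 0.3575, 0.2039]
orientation: [0.002, 0.044, 0.999, -0.003]
wrist_force: [1.2, 0.5, 0.6]
grip_width: 0.0917
grasp_force: 0.0
```

Run:
```python
from br import *
b=np.array([.4061,.3544]);a=np.radians(174.6);u=np.array([np.cos(a),np.sin(a)])
gg([*(b-.012*u),.14],84.6,30)
```

```text
t 24.8 at [0.406 0.357 0.204] tcp tgt [0.409 0.354 0.124] rot [-0.06  3.78  0.03] cur [-0.06 -0.06  2.01] tgt [-1.06 -0.08  1.71] J [ 0.1   0.56 -1.16  1.83  0.58  1.14  0.22]
```

jog_arm:
  targets:
    - [[0,0.95,0,0,0,0,1],[0,0.95,0,0,0,0,1],[0,0.95,0,0,0,0,1],[0,0.93,0,0,0,0,1],[0,0,0,-0.35,-0.08,0.6,1],[0,0,0,-0.35,0,0.6,1],[0,0,0,-0.35,0,0.5,1],[0,0,0,0,0,0,1]]

```text
time_s: 25.55
ee_pos: [0.4086, 0.3513, 0.1212]
orientation: [-0.261, 0.044, 0.964, 0.007]
wrist_force: [-0.4, -0.4, 0.3]
grip_width: 0.0914
grasp_force: 0.0
```

Run:
```python
from br import *
bricks('scene'); bricks('top')
for x in boxes_of('brick1','scene'): print(x['confidence'],world('scene',x['position']).round(3))
b=np.array([.4061,.3544]);a=np.radians(174.6);u=np.array([np.cos(a),np.sin(a)])
gg([*(b-.012*u),.033],84.6,30)
```

```text
px [217. 178.] c 0.4271 -0.3985 dims 32 86 long-axis deg 173.4
px [ 10. 201.] c 0.7656 -0.8306 dims 120 55 long-axis deg 55.3
px [540. 434.] c 0.7749 0.5312 dims 9 90 long-axis deg 100.6
px [164. 295.] c 0.3975 0.3551 dims 48 81 long-axis deg 174.7
px [508. 325.] c 0.3875 -0.4167 dims 14 80 long-axis deg 175.3
0.85 [0.67  0.083 0.085]
0.82 [0.311 0.252 0.028]
0.76 [0.433 0.349 0.053]
0.65 [0.417 0.055 0.052]
t 25.7 at [0.41  0.354 0.126] tcp tgt [0.409 0.354 0.017] rot [-0.04 -0.01  0.02] cur [-1.33  0.01  2.39] tgt [-1.33  0.    2.39] J [ 0.1   0.98 -1.08  1.55  0.41  1.39  0.46]
```

jog_arm:
  targets:
    - [[0,0,0,-0.25,0,0.43,1],[0,0,0,-0.25,0,0.43,1],[0,0,0,-0.25,0,0.43,1],[0,0,0,-0.25,0,0.43,1],[0,0,0,-0.2,0,0.37,1],[0,0,0,-0.13,0,0.3,1],[0,0,0,0,0,0,1],[0,0,0,0,0,0,0]]
  newtons: 30

```text
time_s: 26.5
ee_pos: [0.4085, 0.3532, 0.0154]
orientation: [-0.261, 0.044, 0.964, 0.01]
wrist_force: [0.6, 0.5, 0.5]
grip_width: 0.0879
grasp_force: 0.0
```

jog_arm:
  targets:
    - [[0,0,0,0,0,0,0],[0,0,0,0,0,0,0],[0,0,0,0,0,0,0],[0,0,0,0,0,0,0],[0,0,0,0.2,0,-0.35,0],[0,0,0,0.4,0,-0.7,0],[0,0,0,0.4,0,-0.7,0],[0,0,0,0.4,0,-0.7,0]]
  newtons: 30

```text
time_s: 27.3
ee_pos: [0.4095, 0.3532, 0.1303]
orientation: [-0.26, 0.044, 0.965, 0.01]
wrist_force: [0.1, 0.4, -1.5]
grip_width: 0.0495
grasp_force: 30.0
```

Run:
```python
from br import *
b=np.array([.632,.167])+.07*np.array([-.0525,1]);print(b)
gg([*b,.2],84.6,-20)
```

```text
[0.628325 0.237   ]
t 27.3 at [0.41  0.353 0.13 ] tcp tgt [0.635 0.236 0.182] rot [-0.03 -6.27  0.03] cur [-4.43 -2.41 -4.06] tgt [-5.97 -2.38  0.79] J [ 0.1   0.97 -1.09  1.55  0.41  1.39  0.46]
```

jog_arm:
  targets:
    - [[0,-0.94,0,0.2,0,-0.6,0],[0,-0.94,0,0.2,0,-0.6,0],[0,-0.94,0,0,0,-0.6,0],[0,-0.94,0,0,0,-0.3,0],[0,0,0,-0.95,-0.4,0,0],[0,0,0,-0.95,-0.4,0,0],[0,0,0,-0.95,-0.4,0,0],[0,0,0,-0.95,-0.4,0,0]]

```text
time_s: 28.1
ee_pos: [0.5709, 0.2739, 0.2146]
orientation: [-0.0, 0.045, 0.999, -0.002]
wrist_force: [0.3, 0.7, -0.7]
grip_width: 0.0497
grasp_force: 30.0
```

jog_arm:
  targets:
    - [[0,0,0,-0.95,-0.4,0,0],[0,-0.9,0,-0.95,-0.4,0,0],[0,-0.9,0,0,0,0,0],[0,-0.9,0,0,0,0,0],[0,-0.9,0,0,0,0,0],[0,-0.9,0,0,0,0,0],[0,-0.9,0,0,0,0,0],[0,-0.9,0,0,0,0,0]]

```text
time_s: 28.9
ee_pos: [0.6429, 0.234, 0.2144]
orientation: [0.405, 0.042, 0.913, -0.023]
wrist_force: [0.3, -1.4, -2.6]
grip_width: 0.0499
grasp_force: 30.0
```

Run:
```python
from br import *
b=np.array([.632,.167])+.07*np.array([-.0525,1]);print(b)
gg([*b,.14],84.6,-60)
gg([*b,.14],100,-60)
```

```text
[0.628325 0.237   ]
t 28.9 at [0.643 0.234 0.214] tcp tgt [0.645 0.235 0.13 ] rot [-0.05 -1.52  0.05] cur [1.53 0.06 1.44] tgt [1.8  0.04 1.08] J [-0.03  0.43 -0.75  2.12  1.66  0.81 -0.51]
t 28.9 at [0.643 0.234 0.214] tcp tgt [0.645 0.24  0.13 ] rot [-1.6  -1.52 -1.09] cur [1.54 0.17 1.43] tgt [1.78 0.14 1.11] J [-0.03  0.43 -0.75  2.12  1.66  0.81 -0.51]
```

jog_arm:
  targets:
    - [[-0.02,-0.76,0.02,0,0,0,0],[-0.02,-0.76,0.02,0,0,0,0],[0,0,0,0.35,0,0.2,0],[0,0,0,0.45,0,0.27,0],[0,0,0,0.45,0,0.27,0],[0,0,0,0.45,0,0.27,0],[0,0,0,0,0,0,0],[0,0,0,0,0,0,0]]

```text
time_s: 29.7
ee_pos: [0.6438, 0.2336, 0.1335]
orientation: [0.496, 0.041, 0.867, -0.025]
wrist_force: [0.4, 0.6, -1.3]
grip_width: 0.0497
grasp_force: 30.0
```

Run:
```python
from br import *
b=np.array([.632,.167])+.07*np.array([-.0525,1])
gg([*b,.0725],84.6,-60)
```

```text
t 29.7 at [0.644 0.234 0.133] tcp tgt [0.645 0.235 0.063] rot [-0.02 -0.05  0.01] cur [1.51 0.05 0.91] tgt [1.52 0.05 0.9 ] J [-0.18  0.7  -0.65  2.23  2.15  1.16 -1.01]
```

jog_arm:
  targets:
    - [[-0.02,-0.05,0.01,0.2,0.05,0.12,0],[0,0,0,0.3,0,0.18,0],[0,0,0,0.3,0,0.18,0],[0,0,0,0.25,0,0.15,0],[0,0,0,0.15,0,0.09,0],[0,0,0,0.1,0,0.06,0],[0,0,0,0,0,0,0],[0,0,0,0,0,0,0]]

```text
time_s: 30.5
ee_pos: [0.6453, 0.2352, 0.0728]
orientation: [0.5, 0.041, 0.865, -0.023]
wrist_force: [0.7, 0.2, -1.7]
grip_width: 0.0499
grasp_force: 30.0
```

jog_arm:
  targets:
    - [[0,0,0,0.06,0,0.035,0],[0,0,0,0.05,0,0.03,0],[0,0,0,0.04,0,0.025,0],[0,0,0,0.02,0,0.01,0],[0,0,0,0,0,0,0],[0,0,0,0,0,0,0],[0,0,0,0,0,0,0],[0,0,0,0,0,0,0]]

```text
time_s: 31.3
ee_pos: [0.6454, 0.235, 0.0647]
orientation: [0.5, 0.041, 0.865, -0.024]
wrist_force: [-0.5, -0.5, 0.9]
grip_width: 0.0501
grasp_force: 30.0
```

Run:
```python
from br import *
b=np.array([.632,.167])+.07*np.array([-.0525,1])
gg([*b,.0725],84.6,-60)
snap('scene','s12')
```

```text
t 31.3 at [0.645 0.235 0.065] tcp tgt [0.645 0.235 0.063] rot [0. 0. 0.] cur [0.05 0.01 0.01] tgt [0.05 0.01 0.01] J [-0.22  0.87 -0.59  2.2   2.27  1.26 -1.11]
```

Contact is about to begin, so I lower it slightly more.

jog_arm:
  targets:
    - [[0,0,0,0.02,0,0.012,0],[0,0,0,0.02,0,0.012,0],[0,0,0,0.01,0,0.006,0],[0,0,0,0,0,0,0],[0,0,0,0,0,0,0],[0,0,0,0,0,0,0],[0,0,0,0,0,0,0],[0,0,0,0,0,0,0]]

```text
time_s: 32.15
ee_pos: [0.6462, 0.2347, 0.0644]
orientation: [0.502, 0.041, 0.864, -0.024]
wrist_force: [-5.6, -2.6, 9.8]
grip_width: 0.0498
grasp_force: 30.0
```

jog_arm:
  targets:
    - [[0,0,0,0,0,0,0.7],[0,0,0,0,0,0,1],[0,0,0,0,0,0,1],[0,0,0,0,0,0,1],[0,0,0,0,0,-0.3,1],[0,0,0,0,0,-0.8,1],[0,0,0,0,0,-0.8,1],[0,0,0,-0.2,0,-0.8,1]]

```text
time_s: 32.95
ee_pos: [0.5537, 0.2433, 0.1227]
orientation: [0.499, 0.04, 0.866, -0.024]
wrist_force: [0.3, -0.0, 0.6]
grip_width: 0.0917
grasp_force: 0.0
```

jog_arm:
  targets:
    - [[0,0.8,0,-0.5,0,-0.8,1],[0,0.9,0,-0.5,0,-0.8,1],[0,0.9,0,-0.5,0,-0.8,1],[0,0.9,0,-0.5,0,-0.8,1],[0,0.9,0,0,0,-0.8,1],[0,0.9,0,0,0,-0.5,1],[0,0.9,0,0.8,0,0,1],[0,0.9,0,0.8,0,0,1]]

```text
time_s: 33.75
ee_pos: [0.4383, 0.2402, 0.227]
orientation: [0.118, 0.061, 0.991, -0.028]
wrist_force: [0.8, -0.7, -1.8]
grip_width: 0.092
grasp_force: 0.0
```

Run:
```python
from br import *
print(cur()[0]);bricks('top','t9',z=.112)
im=snap('scene','s13');s=cv2.cvtColor(im,cv2.COLOR_RGB2BGR);t=cv2.imread('pics/t9.png')
c=np.zeros((600,800,3),np.uint8);c[:360,:600]=cv2.resize(s[170:350,160:460],(600,360));c[360:,:600]=cv2.resize(t[150:330,120:570],(600,240));cv2.imwrite('pics/f.png',c)
```

```text
[0.43829213 0.24017823 0.22698893]
px [226. 184.] c 0.6455 0.2353 dims 48 49 long-axis deg 174.6
px [295. 189.] c 0.6462 0.0814 dims 48 49 long-axis deg 163.8
```

View pics/f.png

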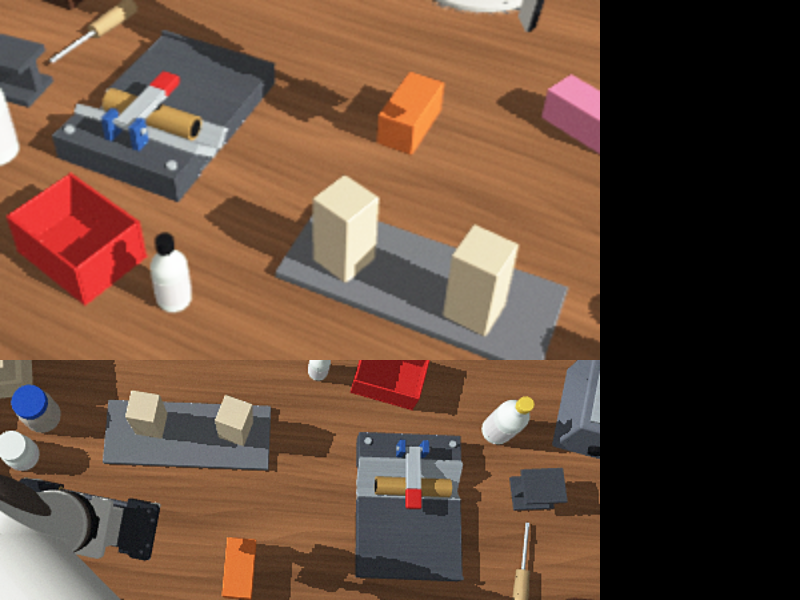

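Both bricks stand fully on the board (px 345,230 and 482,280). The clamp is level on the tube (px 150,105), and the robot is clear of everything.

```bash
python3 -c "
from rig import *
print(job_done())"
```

```text
the job is handed in; nothing more can be done
None
```

The job is handed in, though no verdict came back: the tube lies square in the vee under the closed clamp, both cream firebricks stand on end on the soldering board, and nothing else on the bench appears to have been moved.

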